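# Point out the padlock to put away and its bin

## Robot

A 7-joint arm with a two-finger parallel gripper is mounted at the origin on the work surface. World frame = base frame: x ahead of the robot, y to its left, z up, the work surface at z = 0. Lengths are in m, angles in rad, forces in N, time in s.
With the tool pointing down it reaches from about 0.35 to 0.9 m from the base axis. Payload 8.1 kg.
Tool frame: the origin (TCP) lies midway between the tips of the shut fingers; the grasp point (between the pads) lies 19 mm behind it; z points along the fingers, y is the line along which they close (so a half turn about z gives the same grasp; the last joint's range is limited). The gripper opens to 92 mm and grips with 3 to 60 N. Pads are 19 mm wide; open, the fingers measure 130 mm over their backs; the gripper's body (75 mm by 190 mm) begins 47 mm behind the grasp point.
Start: joints at [1.167, 0.434, 0.025, 1.573, -0.012, 1.134, -0.075], TCP at [0.185, -0.597, 0.227] pointing down, gripper open.
Joint ranges: [-2.62, 2.62], [-0.44, 2.09], [-1.27, 1.32], [0.08, 2.57], [-1.32, 4.46], [0.12, 2], [-2.74, 2.74]. Speed limits (rad/s): [2.22, 2.22, 3.01, 3.01, 3.14, 3.14, 3.14].

## Interface

Orientations are given as a unit quaternion [x, y, z, w].
In Python, from cell import r gives the robot as it stands.
- The arm moves only by the shell command python3 -m inch 'ROWS' [FORCE]. ROWS is JSON, a list that holds one entry, the list of rows, each a list of 5 numbers: the opening, from -1 (shut) to 1 (fully open), then the shift along the tool's x, y, z scaled (see below), then the turn about the tool's z scaled (see below). In form: [[[grip, dx, dy, dz, spin], ...]]. A call has 1 to 5 rows; each row shifts and turns the commanded pose from where the row before left it, along the tool's axes as they then stand; what a row does not reach is not made up. The controller multiplies each number of a shift by 0.4 m and each number of a turn by 45 degrees. A row lasts 1/8 s, in which the tool goes at most 62.5 mm and 10.7 degrees, less where a joint would pass 70% of its speed; a pose out of reach is approached as far as the arm can. A call with a number of a shift or a turn outside -1 to 1 is refused whole. A call with a gripper value outside its range is refused whole. The fingers move at their own pace and stop on an object; FORCE is the grip in N (left out, the last holds). Time passes only in rows, so rows that do not move let the fingers close. It gives the time, the measured TCP pose, the force, the opening and the grip force at its end, in the units of the state.
- r.read_state(): the state, without advancing time (a new reading comes with each control period).
- r.read_camera(name): name is "side" or "top" or "wrist"; returns a dict with "img" (420x560x3 uint8, red, green, blue), "depth" (420x560 float32, m along the optical axis (not along the pixel's ray), 0 where there is no reading), "camera_matrix" (3x3 intrinsics, pixels), "k1" (the pictures are not rectified: a ray, as slopes to the right and down, at radius r is drawn at 1 + k1 r^2 times it, then the intrinsics apply), "R" (3x3) and "t" (3): a world point X has camera coordinates R X + t; the wrist camera has in their place "tool_from_camera" (4x4, takes a point from camera to tool coordinates, whose origin is the TCP and whose axes are the flange's). Camera axes: x right, y down, z forward; pixel columns grow to the right and rows downward; lengths in m; the calibration is good to about 2 mm. A picture is of the moment at which its call begins: read the wrist's pose just before it.
- r.finish_job(): hands the job in; it is judged then, once.
The state is a dict: "t": time; "qpos": joint angles; "dq": joint speeds; "joint_efforts": joint torques, N m; "position": TCP position; "orientation": TCP orientation; "force": force on the tool from outside, world axes, zero at the start; "torque": the same for the moment, N m; "width": finger opening in m; "finger_force": force on a finger pad.
Only numpy, scipy, OpenCV 4.12 (cv2) and the standard library are available. Lean on these libraries where they do the work, as an engineer would, in place of code of your own. Each camera call takes 0.05 s, during which the arm holds its last target. There are 200 camera calls.

## Task

Show a colleague what to put away and where, by pointing only: bring the fingertips to about 3 cm above the body of the largest padlock and stay there for at least a second, then do the same about 3 cm above the rim at the middle of the empty bin, and finish still pointing there. Touch nothing at all, and never dip the fingertips low over the smaller padlocks or the other two bins; cross over them only with the hand raised well clear.

Things in the scene. Friction and masses are not known exactly. Their poses are not given: they have to be found in the camera images.
- large_padlock_top (a point): the largest of three plain steel padlocks of one pattern lying flat and loose on the desk, locked; body 56 mm long by 62 mm wide by 24 mm thick, with a U-shaped shackle that stands out 50 mm beyond the body. The point is the centre of the body's upper face, 24 mm above the desk; its x axis points along the shackle, z up
- medium_padlock_top (a point): the middle-sized of three plain steel padlocks of one pattern lying flat and loose on the desk, locked; body 40 mm long by 44 mm wide by 18 mm thick, with a U-shaped shackle that stands out 35 mm beyond the body. The point is the centre of the body's upper face, 18 mm above the desk; its x axis points along the shackle, z up
- small_padlock_top (a point): the smallest of three plain steel padlocks of one pattern lying flat and loose on the desk, locked; body 27 mm long by 30 mm wide by 13 mm thick, with a U-shaped shackle that stands out 24 mm beyond the body. The point is the centre of the body's upper face, 13 mm above the desk; its x axis points along the shackle, z up
- empty_bin_mouth (a point): one of three equal open grey stock bins fixed on the desk, 105 x 105 mm and 50 mm high with 4 mm walls: the one with nothing in it. The point is the centre of its open mouth, level with the rim, 50 mm above the desk; z up
- hinge_bin_mouth (a point): one of three equal open grey stock bins fixed on the desk, 105 x 105 mm and 50 mm high with 4 mm walls: the one with a steel door hinge lying in it. The point is the centre of its open mouth, level with the rim, 50 mm above the desk; z up
- knob_bin_mouth (a point): one of three equal open grey stock bins fixed on the desk, 105 x 105 mm and 50 mm high with 4 mm walls: the one with a steel door knob standing in it. The point is the centre of its open mouth, level with the rim, 50 mm above the desk; z up
- hinge: loose steel door hinge lying open and flat inside a bin, 62 x 52 mm, 9 mm thick; origin at the centre of its underside
- door_knob: loose steel door knob standing on its 62 mm rose inside a bin, 56 mm high (its top stands 10 mm above the bin's rim); origin at the centre of its underside
Mind the look-alikes: they are no part of the job. What is shaped like the part that bears empty_bin_mouth but brown or turquoise is not meant.

How it is judged:
On the way, in this order (a step that is already met when the one before it is completed fails the run):
1. point at the largest padlock for a second (horizontal distance between the grasp point and large_padlock_top below 0.027 m and height (world z) of the grasp point between 0.04 and 0.11 m), for 0.9 s.
2. then point at the empty bin for a second (horizontal distance between the grasp point and empty_bin_mouth below 0.035 m and height (world z) of the grasp point between 0.062 and 0.135 m), for 0.9 s.
At the end, for the whole second after the job is handed in: the point between the finger pads (about 19 mm behind the fingertips) is within 35 mm sideways of the middle of the empty bin and 62 to 135 mm above the desk (tips about -5 to 65 mm above the rim), and the padlocks, hinge and door knob are within 8 mm of where they started (all of step 2 and distance of each of large_padlock_top, medium_padlock_top, small_padlock_top, hinge, door_knob from where it was at the start of the episode below 0.008 m); the robot touches nothing.
It fails at once if the robot touches something (1 N or more) (contact force between any of the fingers, the arm and anything else above 1 N).
It fails at once if a padlock, the hinge or the door knob is moved by more than 8 mm (distance of any of large_padlock_top, medium_padlock_top, small_padlock_top, hinge, door_knob from where it was at the start of the episode above 0.008 m).
It fails at once if the fingertips come down over one of the two smaller padlocks (within 25 mm of its centre sideways, tips less than about 90 mm above the desk) ((horizontal distance between the grasp point and medium_padlock_top below 0.025 m and height (world z) of the grasp point below 0.11 m) or (horizontal distance between the grasp point and small_padlock_top below 0.025 m and height (world z) of the grasp point below 0.11 m)).
It fails at once if the fingertips come down over one of the two bins with something in them (within 35 mm of its centre sideways, tips less than about 115 mm above the desk) ((horizontal distance between the grasp point and hinge_bin_mouth below 0.035 m and height (world z) of the grasp point below 0.135 m) or (horizontal distance between the grasp point and knob_bin_mouth below 0.035 m and height (world z) of the grasp point below 0.135 m)).
It also fails if it takes over 40 s, if anything falls off the work surface, if the arm or the gripper's body presses on something with over 40 N, if the wrist force passes 120 N, or if a joint passes its speed limit or range.

## Working session

There is one attempt and no reset: what is moved stays moved. The work goes in short steps, Python scripts to look and compute and a shell command to move; the robot and the scene stay as the last step left them, time stands still between calls to the robot, and variables do not carry over. Pictures are saved under pics/ and viewed, at most 10 in all, crops included, and the job is handed in when it is done.

```bash
mkdir -p pics
cat > h.py <<'E'
import numpy as np, cv2
from cell import r
def cam(n):
    c=r.read_camera(n); return c
def world(c,u,v,z=None):
    """pixel -> world: by depth if z None, else on plane z"""
    K=np.array(c["camera_matrix"]); k=c["k1"]
    d=np.array([(u-K[0,2])/K[0,0],(v-K[1,2])/K[1,1]]); s=d.copy()
    for _ in range(20): s=d/(1+k*(s@s))
    ray=np.array([*s,1.]); R=np.array(c["R"]); t=np.array(c["t"])
    o=-R.T@t; w=R.T@ray
    lam=float(c["depth"][int(round(v)),int(round(u))]) if z is None else (z-o[2])/w[2]
    return o+lam*w
E
python3 - <<'E'
from h import *
import pickle
s=r.read_state(); print(s["t"],s["position"],s["orientation"],s["force"])
for n in("top","side"):
    c=cam(n); cv2.imwrite(f"pics/{n}.png",c["img"][:,:,::-1]); pickle.dump(c,open(n+".pkl","wb"))
E
```

```text
0.0 [ 0.18498128 -0.59646712  0.225939  ] [ 9.88713209e-01  1.49818457e-01 -1.96982927e-04 -7.62052227e-04] [ 0.57260128 -0.49574417  0.2477806 ]
```

View pics/top.png

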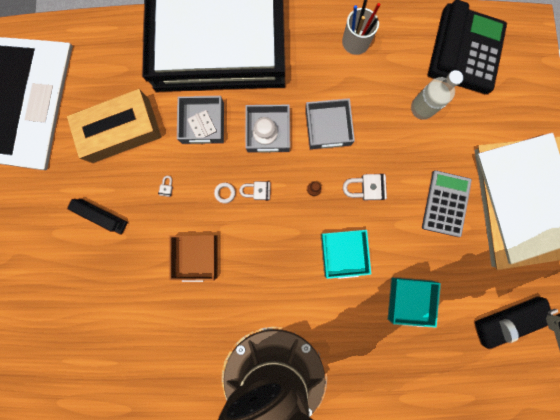

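View pics/side.png

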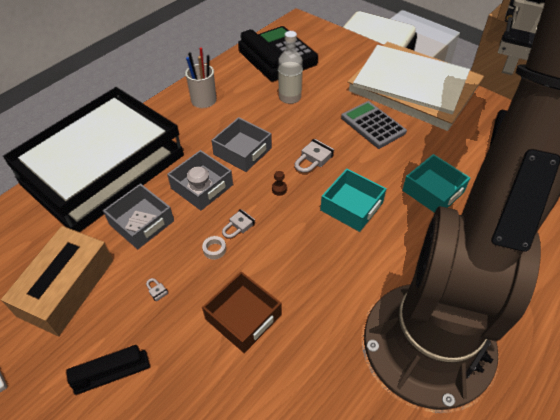

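The top view shows the largest padlock's body at about (374,187) and the empty grey bin at (330,124). The hinge bin is at (201,120), the knob bin at (267,128), the medium padlock at (261,190) and the small one at (166,186). In the side view, the large padlock is at about (318,153) and the empty bin at (242,143).

Run:
```python
from h import *
import pickle
T=pickle.load(open("top.pkl","rb")); S=pickle.load(open("side.pkl","rb"))
np.set_printoptions(precision=4,suppress=True)
def mask(c,lo,hi,box):
    hsv=cv2.cvtColor(c["img"],cv2.COLOR_RGB2HSV); m=cv2.inRange(hsv,lo,hi)
    b=np.zeros_like(m); x0,y0,x1,y1=box; b[y0:y1,x0:x1]=1
    m=m*b; n,l,st,ce=cv2.connectedComponentsWithStats(m); k=1+np.argmax(st[1:,4]); return (l==k).astype(np.uint8),st[k]
# pts cloud by depth
for name,box in dict(large=(338,165,395,208),med=(238,175,275,205),small=(155,170,178,200)).items():
    m,st=mask(T,(0,0,110),(179,80,255),box)
    e=cv2.morphologyEx(m,cv2.MORPH_CLOSE,np.ones((3,3)))
    k={"large":11,"med":7,"small":5}[name]
    body=cv2.morphologyEx(e,cv2.MORPH_OPEN,np.ones((k,k)))
    v,u=np.nonzero(body); rc=cv2.minAreaRect(np.c_[u,v].astype(np.float32))
    P=world(T,*rc[0]); h=dict(large=.024,med=.018,small=.013)[name]
    print(name,rc,"depth",P,"plane",world(T,*rc[0],h))
for name,box in dict(empty=(302,95,358,152),hinge=(173,92,230,148),knob=(242,100,296,156)).items():
    d=T["depth"]; x0,y0,x1,y1=box
    pts=np.array([[*world(T,u,v),u,v] for v in range(y0,y1) for u in range(x0,x1) if d[v,u]>0])
    rim=pts[(pts[:,2]>.042)&(pts[:,2]<.053)]
    rc=cv2.minAreaRect((rim[:,:2]*1000).astype(np.float32)); print(name,len(rim),rim[:,2].mean(),rc,"z centre",world(T,*rim[:,3:].mean(0)))
# side: depth cross-check
for n,uv in dict(large=(320,153),empty=(242,145)).items(): print("side",n,world(S,*uv))
d=S["depth"]
for n,b,lo,hi in(("empty",(208,115,276,172),.043,.053),("large",(290,135,338,178),.018,.03)):
    pts=np.array([world(S,u,v) for v in range(b[1],b[3]) for u in range(b[0],b[2]) if d[v,u]>0])
    q=pts[(pts[:,2]>lo)&(pts[:,2]<hi)]; print("side",n,len(q),q[:,2].mean(),cv2.minAreaRect((q[:,:2]*1000).astype(np.float32)))
s=r.read_state(); from scipy.spatial.transform import Rotation as R
print(R.from_quat(s["orientation"]).as_matrix())
```

```text
large ((372.0, 186.5), (25.0, 18.0), 90.0) depth [ 0.4642 -0.2499  0.026 ] plane [ 0.4645 -0.2504  0.024 ]
med ((260.0, 190.5), (17.0, 12.0), 90.0) depth [0.4618 0.0217 0.0187] plane [0.4619 0.0218 0.018 ]
small ((165.0, 190.0), (10.0, 12.0), 90.0) depth [0.4698 0.2552 0.0156] plane [0.4701 0.256  0.013 ]
empty 387 0.048651126883746294 ((620.4798583984375, -149.89297485351562), (107.74508666992188, 106.57750701904297), 4.227700233459473) z centre [ 0.6359 -0.1576  0.0024]
hinge 443 0.048599525889589136 ((639.566650390625, 164.0995635986328), (105.3492202758789, 108.8904800415039), 89.2062759399414) z centre [0.6505 0.176  0.0114]
knob 415 0.04941093100833728 ((611.3794555664062, 0.5262680053710938), (100.59403228759766, 106.54437255859375), 88.5054931640625) z centre [0.6099 0.0026 0.0596]
side large [ 0.4504 -0.2516  0.0236]
side empty [ 0.6307 -0.1632  0.0052]
side empty 508 0.048418887935974785 ((616.554443359375, -124.57514190673828), (110.53145599365234, 164.54444885253906), 3.7917325496673584)
side large 486 0.023815766070591937 ((458.67962646484375, -232.93634033203125), (64.6225357055664, 110.1064453125), 4.792503833770752)
[[ 0.9551  0.2962 -0.0005]
 [ 0.2962 -0.9551  0.0013]
 [-0.0001 -0.0014 -1.    ]]
```

Both views agree: the large padlock's body is near (0.461, -0.256) and the empty bin near (0.620, -0.150) with its rim at 0.049. I'll travel at the present height of 0.226 and part-close the fingers on the way.

```bash
python3 -m inch '[[[-0.6,0.066,-0.061,0,0],[-0.6,0.066,-0.061,0,0],[-0.6,0.066,-0.061,0,0],[-0.6,0.066,-0.061,0,0],[-0.6,0.066,-0.061,0,0]]]'; python3 -m inch '[[[-0.6,0.066,-0.061,0,0],[-0.6,0.066,-0.061,0,0],[-0.6,0.066,-0.061,0,0],[-0.6,0.066,-0.061,0,0],[-0.6,0,0,0,0]]]'
```

```text
t: 0.72
position: [0.2754, -0.4401, 0.2264]
orientation: [0.989, 0.15, -0.0, -0.0]
force: [-0.0, 0.0, 1.1]
width: 0.0464
finger_force: 0.0
t: 1.35
position: [0.3484, -0.3142, 0.2266]
orientation: [0.988, 0.152, 0.0, -0.0]
force: [0.2, -1.0, -0.5]
width: 0.0185
finger_force: 0.0
```

```bash
python3 -m inch '[[[-0.6,0,0,0,0],[-0.6,0,0,0,0],[-0.6,0,0,0,0]]]'
python3 - <<'E'
from h import *
from scipy.spatial.transform import Rotation as R
s=r.read_state(); c=cam("wrist"); cv2.imwrite("pics/w1.png",c["img"][:,:,::-1])
A=R.from_quat(s["orientation"]).as_matrix(); p=np.array(s["position"]); M=np.array(c["tool_from_camera"])
Rc=A@M[:3,:3]; o=A@M[:3,3]+p; c["R"]=Rc.T; c["t"]=-Rc.T@o
import pickle; pickle.dump(c,open("w1.pkl","wb"))
for t in [(.461,-.256,.024),(.62,-.15,.05)]: print(A.T@(np.array(t)-p)/.4, p)
E
```

```text
t: 1.72
position: [0.3465, -0.3175, 0.2266]
orientation: [0.989, 0.149, -0.0, -0.0]
force: [-1.0, 1.0, 0.4]
width: 0.0181
finger_force: 0.0
[ 0.31896863 -0.06253048  0.50645418] [ 0.34651795 -0.31750535  0.22661898]
[ 0.77690375 -0.19858049  0.44132299] [ 0.34651795 -0.31750535  0.22661898]
```

View pics/w1.png

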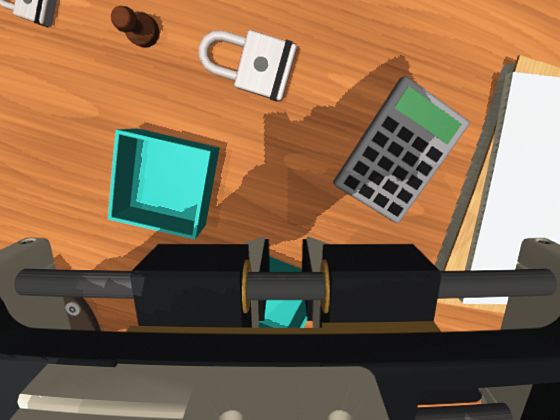

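The wrist view shows the large padlock with its body corners at about (247,31), (298,42), (282,100) and (235,88), so its centre is near (266,65). I'll compute that point as a check.

```bash
python3 - <<'E'
from h import *
import pickle; c=pickle.load(open("w1.pkl","rb"))
for q in [(266,65),(261,64),(247,33),(296,42),(281,99),(236,88)]: print(q,world(c,*q),world(c,*q,.024))
E
python3 -m inch '[[[-0.6,0.08,-0.016,0,0],[-0.6,0.08,-0.016,0,0],[-0.6,0.08,-0.016,0,0],[-0.6,0.08,-0.015,0,0],[-0.6,0,0,0,0]]]'
python3 -m inch '[[[-0.6,0,0,0,0],[-0.6,0,0,0,0],[-0.6,0,0,0,0]]]'
```

```text
(266, 65) [ 0.46487636 -0.25865131  0.02264025] [ 0.46469169 -0.25879129  0.024     ]
(261, 64) [ 0.46428777 -0.25312885  0.0225371 ] [ 0.46409154 -0.25330184  0.024     ]
(247, 33) [ 0.49046928 -0.22965902  0.02093979] [ 0.48983922 -0.23021774  0.024     ]
(296, 42) [ 0.50236342 -0.2819722  -0.00190619] [ 0.4965455  -0.28289887  0.024     ]
(281, 99) [ 0.43561754 -0.28469279  0.02073159] [ 0.43544007 -0.28479246  0.024     ]
(236, 88) [ 0.43324991 -0.22939249 -0.00150231] [ 0.4321024  -0.23379438  0.024     ]
t: 2.4
position: [0.4638, -0.2533, 0.2265]
orientation: [0.988, 0.151, 0.0, -0.0]
force: [-1.4, -0.2, -0.7]
width: 0.0179
finger_force: 0.0
t: 2.78
position: [0.4612, -0.2555, 0.2268]
orientation: [0.989, 0.149, -0.0, 0.0]
force: [-0.3, -0.2, 0.6]
width: 0.0184
finger_force: 0.0
```

Three estimates agree to within a few mm. I'll descend 172 mm, which puts the tips at 54 mm.

```bash
python3 -m inch '[[[-0.6,0,0,0.1,0],[-0.6,0,0,0.1,0],[-0.6,0,0,0.1,0],[-0.6,0,0,0.08,0],[-0.6,0,0,0.05,0]]]'
for i in 1 2 3; do python3 -m inch '[[[-0.6,0,0,0,0],[-0.6,0,0,0,0],[-0.6,0,0,0,0],[-0.6,0,0,0,0],[-0.6,0,0,0,0]]]'; done
```

```text
t: 3.4
position: [0.4609, -0.2549, 0.0533]
orientation: [0.989, 0.149, -0.001, -0.0]
force: [0.8, 0.7, -0.3]
width: 0.0181
finger_force: 0.0
t: 4.03
position: [0.462, -0.255, 0.0551]
orientation: [0.989, 0.15, 0.0, 0.0]
force: [0.1, -1.1, -1.0]
width: 0.0184
finger_force: 0.0
t: 4.65
position: [0.4618, -0.2548, 0.0547]
orientation: [0.989, 0.15, -0.0, -0.0]
force: [0.3, 0.2, -1.4]
width: 0.0185
finger_force: 0.0
t: 5.28
position: [0.4618, -0.2548, 0.0547]
orientation: [0.989, 0.15, -0.0, 0.0]
force: [-0.0, 0.1, 0.0]
width: 0.0184
finger_force: 0.0
```

I held there for about 1.9 s. Next I raise 160 mm and cross to the empty bin.

```bash
python3 -m inch '[[[-0.6,0,0,-0.1,0],[-0.6,0,0,-0.1,0],[-0.6,0,0,-0.1,0],[-0.6,0,0,-0.1,0],[-0.6,0,0,0,0]]]'
python3 -m inch '[[[-0.6,0.091,-0.027,0,0],[-0.6,0.091,-0.027,0,0],[-0.6,0.091,-0.027,0,0],[-0.6,0.091,-0.027,0,0],[-0.6,0.091,-0.026,0,0]]]'
python3 -m inch '[[[-0.6,0,0,0,0],[-0.6,0,0,0,0],[-0.6,0,0,0,0]]]'
python3 - <<'E'
from h import *
c=cam("side"); cv2.imwrite("pics/s2.png",c["img"][:,:,::-1])
E
```

```text
t: 5.9
position: [0.4636, -0.2555, 0.2179]
orientation: [0.989, 0.15, 0.002, 0.002]
force: [-0.4, -0.3, -0.4]
width: 0.0188
finger_force: 0.0
t: 6.52
position: [0.6202, -0.1489, 0.2134]
orientation: [0.989, 0.15, -0.001, -0.0]
force: [0.8, -0.9, -0.8]
width: 0.0185
finger_force: 0.0
t: 6.9
position: [0.6188, -0.1509, 0.2144]
orientation: [0.989, 0.149, -0.001, 0.0]
force: [-0.7, 0.2, 0.1]
width: 0.0184
finger_force: 0.0
```

View pics/s2.png

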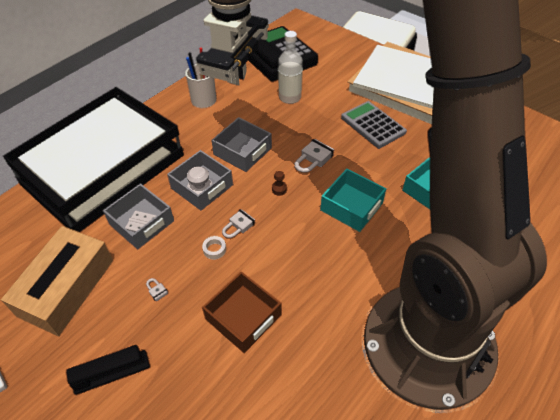

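The side view shows the gripper at about (236,65), above the empty bin at (242,143), with nothing moved. Before descending I'll check the distance to the bottle at (290,75).

Run:
```python
from h import *
import pickle; S=pickle.load(open("side.pkl","rb"))
for q in [(290,80),(280,80),(290,40),(290,95),(200,85)]: print(q,world(S,*q))
```

```text
(290, 80) [ 0.64325547 -0.36922539  0.08367635]
(280, 80) [ 0.67334417 -0.36375799  0.07274284]
(290, 40) [ 0.65793838 -0.3854311   0.18974258]
(290, 95) [ 0.64691061 -0.37451379  0.02943603]
(200, 85) [ 0.81730827 -0.20634589  0.07867585]
```

The bottle is about 10 cm clear. I'll descend 134 mm, putting the tips at 80 mm, and hold.

```bash
python3 -m inch '[[[-0.6,0,0,0.09,0],[-0.6,0,0,0.09,0],[-0.6,0,0,0.08,0],[-0.6,0,0,0.05,0],[-0.6,0,0,0.025,0]]]'
for i in 1 2 3; do python3 -m inch '[[[-0.6,0,0,0,0],[-0.6,0,0,0,0],[-0.6,0,0,0,0],[-0.6,0,0,0,0],[-0.6,0,0,0,0]]]'; done
python3 - <<'E'
from h import *
print(r.finish_job())
E
```

```text
t: 7.58
position: [0.6188, -0.1504, 0.0798]
orientation: [0.989, 0.149, -0.001, -0.0]
force: [-0.3, -0.9, 0.3]
width: 0.0183
finger_force: 0.0
t: 8.2
position: [0.6199, -0.1498, 0.081]
orientation: [0.989, 0.15, 0.0, 0.0]
force: [-0.1, 0.4, 1.1]
width: 0.0183
finger_force: 0.0
t: 8.82
position: [0.6198, -0.1497, 0.0807]
orientation: [0.989, 0.15, -0.0, 0.0]
force: [-0.3, -0.5, -0.1]
width: 0.0185
finger_force: 0.0
t: 9.45
position: [0.6198, -0.1498, 0.0807]
orientation: [0.989, 0.15, 0.0, 0.0]
force: [0.4, 0.1, 0.4]
width: 0.0184
finger_force: 0.0
the job is handed in; nothing more can be done
None
```

I handed the job in at about 9.5 s: the arm held for almost 2 s about 3 cm above the largest padlock, then about 3 cm above the empty bin's rim, where it is still pointing; I saw no sign of contact, but the hand-in returned no verdict.

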